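Compare a fired test tile with the master

ROBOT

A 6-joint arm with a two-finger parallel gripper is mounted at the origin on a cart in front of the work surface, level with it; the furniture and walls round the work are solid. World frame = base frame: x ahead of the robot, y to its left, z up, the work surface at z = 0. Lengths are in m, angles in rad, forces in N, time in s.
With the tool pointing down it reaches from about 0.425 to 1.125 m from the base axis. Payload 14.9 kg.
Tool frame: the origin (TCP) lies between the finger pads; the fingertips stand 11 mm ahead of it and the grasp point (between the pads) lies 8 mm behind it; z points along the fingers, y is the line along which they close (so a half turn about z gives the same grasp; the last joint's range is limited). The gripper opens to 91 mm and grips with 3 to 60 N. Pads are 32 mm wide; open, the fingers measure 118 mm over their backs; the gripper's body (76 mm by 178 mm) begins 60 mm behind the grasp point.
Start: joints at [-1.213, 0.379, 1.734, -0, 1.028, -0.033], TCP at [0.267, -0.647, 0.225] pointing down, gripper open.
Joint ranges: [-2.77, 2.77], [-0.74, 2.19], [0, 2.66], [-1.06, 4.2], [0.31, 2.87], [-3.08, 3.08]. Speed limits (rad/s): [1.89, 1.89, 2.39, 3.14, 3.14, 3.14].

INTERFACE

Orientations are given as a rotation vector (axis times angle).
In Python, from cell import bot, imaging, search_frame, outline_of gives the robot as it stands.
- The arm moves only by the shell command python3 -m inch 'ROWS' [FORCE]. ROWS is JSON, one flat list of numbers, 5 for each row, row after row: the finger opening in cm, from 0 to 9.12, then the shift along the tool's x, y, z in cm, then the turn about the tool's z in rad. A call has 1 to 12 rows; each row shifts and turns the commanded pose from where the row before left it, along the tool's axes as they then stand; what a row does not reach is not made up. A row lasts 1/8 s, in which the tool goes at most 62.5 mm and 10.7 degrees, less where a joint would pass 70% of its speed; a pose out of reach is approached as far as the arm can. A call with a gripper value outside its range is refused whole. The fingers move at their own pace and stop on an object; FORCE is the grip in N (left out, the last holds). Time passes only in rows, so rows that do not move let the fingers close. It gives the time, the measured TCP pose, the force, the opening and the grip force at its end, in the units of the state.
- bot.state(): the state, without advancing time (a new reading comes with each control period).
- imaging.read_camera(name): name is "scene" or "top" or "wrist"; returns a dict with "img" (400x640x3 uint8, red, green, blue), "mtx" (3x3 intrinsics, pixels), "xyz" and "rotation" of the camera in the world. Camera axes: x right, y down, z forward; pixel columns grow to the right and rows downward; lengths in m; the calibration is good to about 2 mm. A picture is of the moment at which its call begins. There is no depth.
- bot.job_done(): hands the job in; it is judged then, once.
Trained networks look in a picture, given as the dict that the camera call returned (one of the last four; its "shot" number tells which), for a name from the list of things; names that differ only in an ending like _2 or _b are one class to them, and where a whole thing is asked for, a point or a joint stands for the part that bears it (a point fixed in the world has none). Each returns a list of dicts, best first, with "score" (0 to 1); they miss things now and then, are a little off and sometimes report something else, mostly with a low value. They report only what shows in the picture. A call takes as long as a camera call.
- search_frame(picture, label): "point" ([column, row] as shares, 0 to 1, of the picture: columns of its width, rows of its height, amid what is visible of it).
- outline_of(picture, label): "mask" (400x640 bool, what is visible of it) and "point" ([column, row] as shares, 0 to 1, of the picture: columns of its width, rows of its height, amid what is visible of it).
The state is a dict: "clock": time; "joint_positions": joint angles; "qd": joint speeds; "joint_torque": joint torques, N m; "ee_pos": TCP position; "tcp_rot": TCP orientation; "wrist_force": force on the tool from outside, world axes, zero at the start; "ft_torque": the same for the moment, N m; "finger_gap": opening from 0.0 (shut) to 1.0 (fully open); "gripper_force": force on a finger pad.
Only numpy, scipy, OpenCV 4.12 (cv2) and the standard library are available. Lean on these libraries where they do the work, as an engineer would, in place of code of your own. Each camera call takes 0.05 s, during which the arm holds its last target. There are 200 camera calls.

TASK

Lift the bell off the small test kiln by its handle and set it down upright on the round batt (do not let it fall). Then draw the green test tile out of its slot and hold it up in the air right next to the green master tile on the sloping stand - just above it or beside it, not covering and not touching it - with its glazed face at the same slope and turned the same way as the master's. Finish still holding the tile there; leave the rust-red tile in its slot and everything else on the bench where it is.

Things in the scene. Friction and masses are not known exactly. Their poses are not given: they have to be found in the camera images.
- kiln_base: base of the small test kiln, fixed: steel disc 150 mm across, its top 30 mm above the origin (centre of its underside, on the bench); on it a white brick step 103 mm across, 6 mm high, which locates the bell, and in the middle the terracotta tile setter. Grey controller box on its -x side (toward the robot), out to x = -102 mm, 34 mm high
- setter (a point): centre of the setter, 40 mm above the bench, level with the slot floors, axes as kiln_base. The setter is 57 mm (x) by 36 mm (y), its top 12 mm above this point, with two slots 8 mm wide along y at x = -16.5 and +16.5 mm, open at the top and both ends
- bell: lift-off bell of the kiln, loose, 0.36 to 0.54 kg: steel cylinder 138 mm across, 83 mm high, open below (inside 108 mm across, 66 mm deep), standing over the tiles on the disc of kiln_base, round its brick step. Origin: centre of its open underside, z up. A bar handle on top runs along its y
- bell_handle (a point): middle of the bell's handle, 120 mm above the bell's underside: wooden sleeve 16 mm thick, 84 mm long along the bell's y, its centre line 37 mm above the bell's steel top; the end posts are at y = -53 and +53 mm
- batt: round buff-coloured kiln batt, 160 mm across, 12 mm thick, fixed flat on the bench; origin at the centre of its underside
- green_tile: loose fired test tile, 42 x 42 x 6.5 mm, 30 g, one face glazed green. Origin: centre of its back; z out of the glazed face. At first it stands on edge under the bell in one slot of the setter, x up, y along the slot, glaze toward kiln_base's -x, lower 12 mm in the slot (1 mm play), top edge 82 mm above the bench; it overhangs the setter 3 mm at each end, so it can be gripped by its two side edges
- green_tile_mid (a point): middle of the green tile
- rust_tile: the other loose test tile, rust-red, same size and axes, in the other slot (33 mm away); leave it
- stand: dark wooden reference stand, fixed, 86 mm wide, board sloping at 45 degrees and rising away from its front (its -x side, which faces the robot), top edge about 93 mm above the bench; origin at the centre of its underside
- master_tile: green master tile, 42 x 42 x 6.5 mm, fixed on the stand's board, in its middle. Origin: centre of its back; z out of the glazed face, i.e. to the stand's front and up at 45 degrees; x up the slope, y level. The board goes on 19 mm up the slope beyond the tile and 22 mm out on either side of it
- master_mid (a point): middle of the master tile, about 68 mm above the bench
- jar_fern: bystander: glaze jar with white lid, 60 mm across, 84 mm high, behind the work
- jar_plum: bystander: small glaze jar with white lid, 52 mm across, 69 mm high, behind the work
- stoneware_bowl: bystander: brown stoneware bowl, 90 mm across, 68 mm high, behind the work
- dropper_bottle: bystander: green dropper bottle, 52 mm across, 139 mm high, behind the work
- pencil: bystander: pencil stub 104 mm long lying at the left front corner, along its y
- needle_tool: bystander: aluminium needle tool 85 mm long, 8 mm thick, lying at the right front corner, along its y

How it is judged:
On the way, in this order (a step that is already met when the one before it is completed fails the run):
1. the bell is lifted clear of the tiles (height (world z) of bell above 0.09 m and contact force between the fingers and bell above 1 N), for 0.1 s.
2. the bell stands upright on the batt, let go (horizontal distance between bell and batt below 0.03 m and height (world z) of bell below 0.017 m and angle between bell's own z axis and vertical below 0.06 rad and contact force between the fingers and bell below 0.2 N and linear speed of bell below 0.02 m/s), for 0.2 s.
3. the green tile is drawn clear of its slot, in the gripper (height (world z) of green_tile_mid above 0.085 m and contact force between the fingers and green_tile above 1 N and contact force between green_tile and kiln_base below 0.05 N), for 0.1 s.
At the end, for the whole second after the job is handed in: Green tile held still in the gripper, touching nothing else, middle over 45 mm up, within 120 mm of the master's middle, 40 mm or more off it along its face, parallel within 0.25 rad and facing up; bell upright on the batt, centred within 30 mm; rust-red tile in its slot (angle between the z axis of green_tile and the z axis of master_tile, either way round below 0.25 rad and angle between green_tile's own z axis and vertical below 1.3 rad and distance between green_tile_mid and master_mid below 0.12 m and (x of green_tile_mid in the frame of master_tile above 0.04 m or x of green_tile_mid in the frame of master_tile below -0.04 m or y of green_tile_mid in the frame of master_tile above 0.04 m or y of green_tile_mid in the frame of master_tile below -0.04 m) and height (world z) of green_tile_mid above 0.045 m and contact force between the fingers and green_tile above 1 N and contact force between green_tile and stand below 0.05 N and contact force between green_tile and bell below 0.05 N and contact force between green_tile and kiln_base below 0.05 N and linear speed of green_tile below 0.03 m/s and horizontal distance between bell and batt below 0.03 m and height (world z) of bell below 0.017 m and angle between bell's own z axis and vertical below 0.06 rad and distance of rust_tile from where it was at the start of the episode below 0.012 m); the arm keeps its last pose, push and grip.
It fails at once if the bell is dropped or thrown (contact force between the fingers and bell below 0.05 N and linear speed of bell above 0.5 m/s).
It fails at once if the green tile is dropped (contact force between the fingers and green_tile below 0.05 N and linear speed of green_tile above 0.5 m/s).
It fails at once if the rust-red tile is taken out of its slot (distance of rust_tile from where it was at the start of the episode above 0.015 m).
It fails at once if the green tile knocks against the stand or the master tile (contact force between green_tile and stand above 0.5 N).
It fails at once if a bystander is disturbed (distance of any of jar_fern, jar_plum, stoneware_bowl, dropper_bottle, pencil, needle_tool from where it was at the start of the episode above 0.02 m).
It also fails if it takes over 51 s, if anything falls off the work surface, if the arm or the gripper's body presses on something with over 40 N, if the wrist force passes 120 N, or if a joint passes its speed limit or range.

## Working session

There is one attempt and no reset: what is moved stays moved. The work goes in short steps, Python scripts to look and compute and a shell command to move; the robot and the scene stay as the last step left them, time stands still between calls to the robot, and variables do not carry over. Pictures are saved under pics/ and viewed, at most 10 in all, crops included, and the job is handed in when it is done.

```bash
mkdir -p pics; ls; cat > h.py <<'E'
import numpy as np, cv2
from cell import bot, imaging, search_frame, outline_of
from scipy.spatial.transform import Rotation as R
def rotm(p):
    r=np.array(p["rotation"],float)
    return r if r.shape==(3,3) else R.from_rotvec(r).as_matrix()
def ray(p,uv):
    d=rotm(p)@np.linalg.inv(np.array(p["mtx"]))@np.array([uv[0],uv[1],1.])
    return np.array(p["xyz"]),d
def atz(p,uv,z):
    o,d=ray(p,uv); return o+d*(z-o[2])/d[2]
def proj(p,X):
    c=np.array(p["mtx"])@(rotm(p).T@(np.array(X)-np.array(p["xyz"]))); return c[:2]/c[2]
def tri(prs):
    A=np.zeros((3,3));b=np.zeros(3)
    for p,uv in prs:
        o,d=ray(p,uv);d=d/np.linalg.norm(d);M=np.eye(3)-np.outer(d,d);A+=M;b+=M@o
    return np.linalg.solve(A,b)
def save(p,n): cv2.imwrite("pics/"+n,p["img"][:,:,::-1])
E
python3 - <<'E'
from h import *
np.set_printoptions(precision=4,suppress=True)
for c in ["scene","top"]:
    p=imaging.read_camera(c);save(p,c+"0.png");print(c,p["xyz"],p["rotation"],p["mtx"])
    for n in ["bell","bell_handle","batt","stand","master_tile","master_mid","kiln_base","green_tile"]:
        r=search_frame(p,n)
        for q in r[:2]:
            uv=np.array(q["point"])*[640,400]
            print(n,round(q["score"],2),uv, atz(p,uv,{"bell":.113,"bell_handle":.15,"batt":.012,"master_tile":.068,"master_mid":.068}.get(n,.03)))
print(bot.state())
E
```

```text
pics
scene [-0.5182 -0.5034  0.7449] [-1.8293  1.1369 -0.6969] [[471.018    0.     320.7378]
 [  0.     471.018  205.9785]
 [  0.       0.       1.    ]]
bell 0.58 [255.616 209.2  ] [0.4205 0.1273 0.113 ]
bell_handle 0.74 [259.904 207.8  ] [0.3769 0.0846 0.15  ]
batt 0.82 [311.872 235.32 ] [0.5153 0.002  0.012 ]
stand 0.67 [377.6  248.88] [ 0.511  -0.1987  0.03  ]
stand 0.59 [379.072 238.8  ] [ 0.5606 -0.1855  0.03  ]
master_tile 0.6 [376.704 240.2  ] [ 0.4939 -0.1991  0.068 ]
master_mid 0.63 [378.496 238.6  ] [ 0.5034 -0.2007  0.068 ]
master_mid 0.26 [254.784 208.88 ] [0.4878 0.1754 0.068 ]
kiln_base 0.77 [251.776 229.8  ] [0.4369 0.1551 0.03  ]
kiln_base 0.67 [379.712 237.52 ] [ 0.5677 -0.1849  0.03  ]
top [ 0.2606 -0.0065  1.295 ] [-2.1527  2.0392 -0.2353] [[512.3248   0.     325.4924]
 [  0.     512.3248 193.0897]
 [  0.       0.       1.    ]]
bell 0.73 [248.704 207.28 ] [0.493  0.1874 0.113 ]
bell_handle 0.69 [246.272 211.4  ] [0.4759 0.186  0.15  ]
bell_handle 0.4 [242.688 245.4  ] [0.3981 0.1871 0.15  ]
batt 0.92 [325.12 207.68] [0.5224 0.0089 0.012 ]
stand 0.64 [407.808 216.52 ] [ 0.5073 -0.1997  0.03  ]
master_tile 0.78 [408.384 213.   ] [ 0.5087 -0.1951  0.068 ]
master_tile 0.59 [227.2  267.48] [0.3534 0.233  0.068 ]
master_mid 0.64 [412.416 213.08 ] [ 0.509  -0.2049  0.068 ]
kiln_base 0.69 [243.968 243.   ] [0.4186 0.2048 0.03  ]
{'clock': 0.9, 'joint_positions': array([-1.2133,  0.3789,  1.7342,  0.    ,  1.0285, -0.0333]), 'qd': array([ 0.0008,  0.0006,  0.0004,  0.0002, -0.0003,  0.0013]), 'joint_torque': array([  0.0009, -76.3675, -43.4745,   0.0652,   0.0387,  -0.    ]), 'ee_pos': array([ 0.2667, -0.6472,  0.225 ]), 'tcp_rot': array([-3.0818, -0.61  , -0.    ]), 'wrist_force': array([-0.0984, -0.3006,  0.2286]), 'ft_torque': array([ 0.0423, -0.0145, -0.004 ]), 'gripper_force': 0.0, 'finger_gap': 1.0031822831704216}
```

View pics/scene0.png

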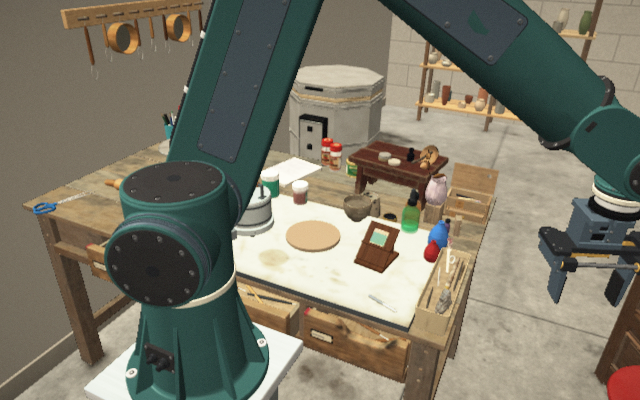

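View pics/top0.png

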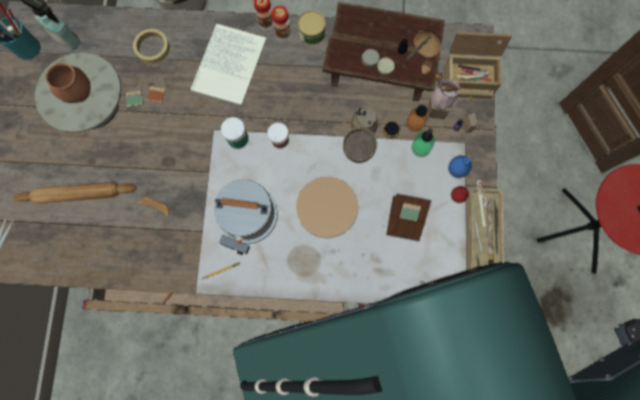

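The scene view shows the bell at about (252,210), half hidden by the arm, the batt at (312,236) and the stand at (378,245). In the top view the bell's handle runs from (220,203) to (266,209), the controller box is at (235,244), the batt at (327,207) and the stand at (409,215), and the pencil is at (222,270). Next I'll refine these with masks.

```bash
python3 - <<'E'
from h import *
np.set_printoptions(precision=4,suppress=True)
p=imaging.read_camera("top")
H={"bell_handle":.15,"bell":.113,"batt":.012,"master_tile":.068,"stand":.05,"kiln_base":.03}
for n,z in H.items():
    for q in outline_of(p,n)[:1]:
        m=q["mask"].astype(np.uint8); c=max(cv2.findContours(m,0,2)[0],key=cv2.contourArea)
        r=cv2.minAreaRect(c); bx=cv2.boxPoints(r)
        print(n,round(q["score"],2),m.sum(),"rect",np.array(r[0]),r[1],r[2],"world",atz(p,r[0],z)[:2]); print(np.array([atz(p,b,z)[:2] for b in bx]).tolist())
im=p["img"].astype(int); sub=np.zeros((400,640),np.uint8)
d=im[:,:,0]-im[:,:,2]; sub[180:235,205:280]=(d[180:235,205:280]>40)
c=max(cv2.findContours(sub,0,2)[0],key=cv2.contourArea); r=cv2.minAreaRect(c); print("wood",r,[atz(p,b,.15)[:2] for b in cv2.boxPoints(r)],atz(p,r[0],.152))
cr=cv2.resize(p["img"][160:290,190:450],None,fx=3,fy=3,interpolation=2); cv2.imwrite("pics/c1.png",cr[:,:,::-1])
E
```

```text
bell_handle 0.9 2892 rect [244.  209.5] (61.51828384399414, 57.27564239501953) 45.0 world [0.48   0.1916]
[[0.4782706345562885, 0.2875241262281724], [0.5788908334142864, 0.2040519928963328], [0.4816794066814277, 0.09578448584240537], [0.38476138960972883, 0.17958835797503073]]
bell 0.83 2909 rect [244.25 209.25] (61.51828384399414, 57.982757568359375) 45.0 world [0.4877 0.1975]
[[0.485304235559469, 0.29702644591521243], [0.5904826166729917, 0.20977291593556302], [0.4900812905760049, 0.09800286666034104], [0.38877326357009356, 0.18560279862018406]]
batt 0.71 2966 rect [326.  207.5] (61.0, 60.0) 90.0 world [0.5229 0.0067]
[[0.5992552145680801, 0.08867689774949694], [0.6076619939430347, -0.0665597503288105], [0.448714373296486, -0.07301500028656914], [0.44053267881108715, 0.07797963865806028]]
master_tile 0.62 241 rect [409.9118 211.853 ] (16.24988555908203, 14.794672966003418) 14.03624439239502 world [ 0.5117 -0.1988]
[[0.49756526828340997, -0.17549753006486268], [0.5337610649285112, -0.18352442908489758], [0.5259897441239823, -0.22219354092947705], [0.4899089461661077, -0.21393053912247176]]
stand 0.7 25 rect [233.1 265.7] (1.3416407108306885, 6.708203315734863) 63.43495178222656 world [0.3598 0.2227]
[[0.35720035126812977, 0.23043018736509618], [0.36516643913846814, 0.2166396038155119], [0.3623698294522169, 0.21492036211456395], [0.35441167050193045, 0.22870590117051845]]
kiln_base 0.64 507 rect [252.5219 232.9677] (27.81549072265625, 65.57755279541016) 60.75117111206055 world [0.4447 0.1858]
[[0.4302583892429229, 0.272827731771717], [0.519118439601389, 0.13702994608061347], [0.4592626976317748, 0.09841543901120443], [0.37220806098683895, 0.2332986254278599]]
wood ((238.56997680664062, 203.00999450683594), (35.638179779052734, 5.232590675354004), 8.130102157592773) [array([0.492 , 0.2464]), array([0.5042, 0.246 ]), array([0.4968, 0.1643]), array([0.4846, 0.1649])] [0.494 0.205 0.152]
```

View pics/c1.png

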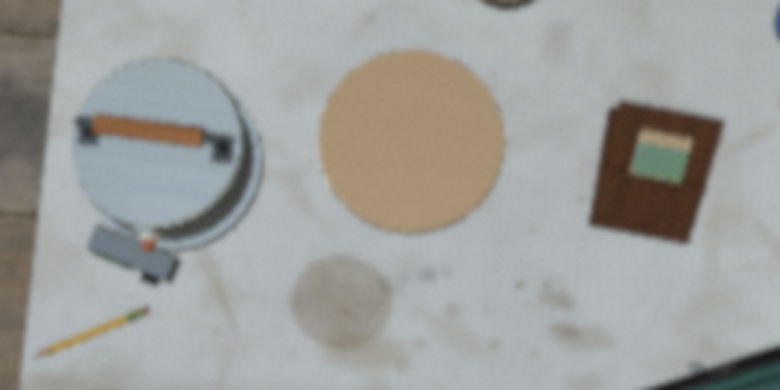

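```bash
cat >> h.py <<'E'
def go(x,y,z,yaw=None):
    "remaining move in tool cm, and turn about tool z (rad) to make tool-x yaw (deg)"
    s=bot.state();M=R.from_rotvec(s["tcp_rot"]).as_matrix()
    yw=np.degrees(np.arctan2(M[1,0],M[0,0])); d=M.T@(np.array([x,y,z])-s["ee_pos"])*100
    t=0 if yaw is None else -np.radians((yaw-yw+180)%360-180)
    print("t",round(s["clock"],2),"tcp",s["ee_pos"].round(4),"yaw",round(yw,2),"tilt",round(float(np.degrees(np.arccos(min(1,-M[2,2])))),2),"| move cm",d.round(2),"turn",round(t,3),"| F",np.round(s["wrist_force"],1),"gap",round(s["finger_gap"]*91.2,1),"gf",round(s["gripper_force"],1))
E
python3 -m inch '[9.1,0,0,-5,-0.18, 9.1,0,0,-5,-0.18, 9.1,0,0,0,-0.18, 9.1,0,0,0,-0.18, 9.1,0,0,0,-0.18, 9.1,0,0,0,-0.18, 9.1,4,4,0,0, 9.1,4,4,0,0, 9.1,4,4,0,0, 9.1,5,2,0,0,9.1,5.5,0,0,0,9.1,5.5,0,0,0]'
python3 -c "
from h import *
go(.494,.205,.30,84.8)"
```

```text
clock: 2.75
ee_pos: [0.4341, -0.3809, 0.3249]
tcp_rot: [2.329, 2.108, 0.0]
wrist_force: [0.0, 0.5, 0.6]
finger_gap: 0.998
gripper_force: 0.0
t 2.75 tcp [ 0.4341 -0.3809  0.3249] yaw 84.28 tilt 0.0 | move cm [58.89  0.12  2.49] turn -0.009 | F [0.  0.5 0.6] gap 91.0 gf 0.0
```

```bash
python3 -m inch '[9.1,6,0,0,-0.009, 9.1,6,0,0,0, 9.1,6,0,0,0, 9.1,6,0,0,0, 9.1,6,0,0,0, 9.1,6,0,0,0, 9.1,6,0,0,0, 9.1,6,0,0,0, 9.1,6,0,0,0,9.1,4.8,0,0,0,9.1,0,0,0,0]'
python3 - <<'E'
from h import *
np.set_printoptions(precision=4,suppress=True)
go(.494,.205,.30,84.8)
p=imaging.read_camera("wrist");save(p,"w1.png");print(p["xyz"],rotm(p)[:,2],rotm(p)[:,0])
t=imaging.read_camera("scene")
for n,z in {"bell_handle":.15,"bell":.113}.items():
    for q in search_frame(p,n)[:1]:
        uv=np.array(q["point"])*[640,400];print(n,q["score"],uv,atz(p,uv,z))
im=p["img"].astype(int)
m=((im[:,:,0]-im[:,:,2])>50).astype(np.uint8)
for c in sorted(cv2.findContours(m,0,2)[0],key=cv2.contourArea)[-4:]:
    r=cv2.minAreaRect(c);b=[atz(p,x,.15)[:2] for x in cv2.boxPoints(r)];print(cv2.contourArea(c),r,atz(p,r[0],.152)[:2],np.array(b).tolist())
E
```

```text
clock: 4.12
ee_pos: [0.4878, 0.2054, 0.3249]
tcp_rot: [-2.316, -2.122, -0.0]
wrist_force: [0.1, -0.0, -0.4]
finger_gap: 0.996
gripper_force: 0.0
t 4.12 tcp [0.4878 0.2054 0.3249] yaw 84.98 tilt 0.01 | move cm [0.02 0.62 2.49] turn 0.003 | F [ 0.1 -0.  -0.4] gap 90.8 gf 0.0
[0.4945 0.2888 0.4842] [-0.0256 -0.2965 -0.9547] [ 0.9962 -0.0866  0.0001]
bell_handle 0.6 [331.2  178.48] [0.496 0.216 0.15 ]
bell 0.58 [325.888 175.92 ] [0.4897 0.2118 0.113 ]
860.0 ((329.5, 189.0), (72.0, 13.0), 90.0) [0.493  0.2045] [[0.48922109504030203, 0.2453979023509838], [0.5035245864213844, 0.2441544511464457], [0.49713771554740244, 0.15935476395968173], [0.4817442786346076, 0.1606934643002179]]
1017.0 ((194.19764709472656, 148.94876098632812), (123.93047332763672, 11.969658851623535), 78.97046661376953) [0.3493 0.2622] [[0.34330105172691094, 0.3241370142662934], [0.35595422812512223, 0.3252662362449651], [0.3542679209605118, 0.19231486642008866], [0.34000559230794003, 0.19072560226068064]]
3784.0 ((354.9999694824219, 260.5), (85.99998474121094, 52.99999237060547), -0.0) [0.5169 0.1116] [[0.4603888646702596, 0.07789513782730934], [0.46757841281703844, 0.150332660045243], [0.5703935967782066, 0.14139081974733905], [0.5693763828662172, 0.06841348055514407]]
4629.5 ((443.99993896484375, 349.9999694824219), (267.99993896484375, 21.999996185302734), -0.0) [ 0.63   -0.0341] [[0.4460081215909335, -0.03888361922248662], [0.44975040704471314, -0.0019230317911140826], [0.810675250987963, -0.033333654427116055], [0.8167507927829876, -0.07115389259405897]]
```

View pics/w1.png

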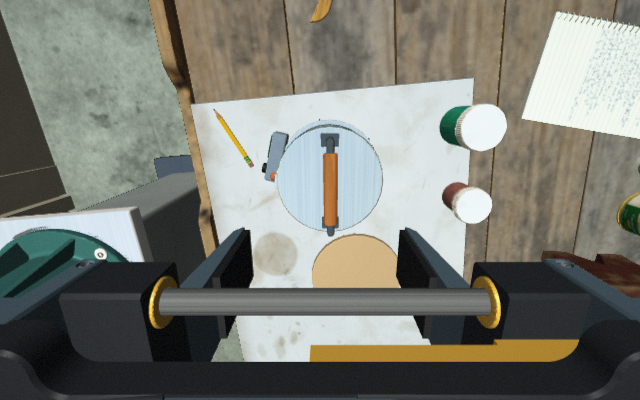

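The wrist view shows the handle vertical in the picture, from (330,150) to (330,230), so it already lies along tool x and its middle is at (0.493, 0.2045). I'll go down and grip it.

```bash
python3 -m inch '[9.1,0,0.5,6,0, 9.1,0,0,6,0, 9.1,0,0,4,0, 9.1,0,0,2.3,0, 9.1,0,0,0,0, 5,0,0,0,0, 1,0,0,0,0, 1,0,0,0,0, 1,0,0,0,0, 1,0,0,0,0]' 45
python3 -c "
from h import *
go(.493,.2045,.142)"
```

```text
clock: 5.58
ee_pos: [0.4929, 0.2025, 0.1421]
tcp_rot: [2.32, 2.118, 0.0]
wrist_force: [0.4, 0.8, -0.5]
finger_gap: 0.481
gripper_force: 0.0
t 5.58 tcp [0.4929 0.2025 0.1421] yaw 84.79 tilt 0.01 | move cm [ 0.2  -0.01  0.01] turn 0 | F [ 0.4  0.8 -0.5] gap 43.9 gf 0.0
```

```bash
python3 -m inch '[1,0.2,0,0,0, 1,0,0,0,0, 1,0,0,0,0, 1,0,0,0,0, 1,0,0,0,0, 1,0,0,0,0]' 45
python3 -m inch '[1,0,0,-0.5,0, 1,0,0,-1,0]'
python3 -c "
from h import *
go(.493,.2045,.142)"
```

```text
clock: 6.32
ee_pos: [0.4931, 0.2044, 0.1419]
tcp_rot: [2.32, 2.118, 0.0]
wrist_force: [1.7, -0.4, -1.7]
finger_gap: 0.167
gripper_force: 45.0
clock: 6.58
ee_pos: [0.4924, 0.2042, 0.157]
tcp_rot: [-2.32, -2.118, 0.002]
wrist_force: [0.2, -0.0, -4.3]
finger_gap: 0.167
gripper_force: 45.0
t 6.58 tcp [0.4924 0.2042 0.157 ] yaw 84.79 tilt 0.09 | move cm [0.03 0.05 1.5 ] turn 0 | F [ 0.2 -0.  -4.3] gap 15.2 gf 45.0
```

```bash
python3 -m inch '[1,0,0,-2,0, 1,0,0,-3,0, 1,0,0,-3,0, 1,0,0,-2,0, 1,0,0,-0.5,0, 1,-1,0.3,0,0, 1,-2,0.5,0,0, 1,-2.5,0.6,0,0, 1,-2.5,0.6,0,0, 1,-2.5,0.6,0,0, 1,-2.5,0.6,0,0, 1,-2.5,0.6,0,0]'
python3 -m inch '[1,-2,0.5,0,0, 1,-1.5,0.4,0,0, 1,-0.4,0.1,0,0, 1,0,0,0,0,1,0,0,0,0]'
python3 - <<'E'
from h import *
np.set_printoptions(precision=4,suppress=True)
go(.5229,.0067,.124)
for c in ["top","scene"]:
    p=imaging.read_camera(c); save(p,c+"2.png")
    for n,z in {"bell":.233,"bell_handle":.27,"batt":.012,"green_tile":.061,"rust_tile":.061,"setter":.052,"kiln_base":.03}.items():
        for q in search_frame(p,n)[:1]:
            uv=np.array(q["point"])*[640,400];print(c,n,round(q["score"],2),uv,atz(p,uv,z))
    if c=="scene":
        cr=p["img"][150:300,190:400]; cv2.imwrite("pics/c2.png",cv2.resize(cr,None,fx=3,fy=3,interpolation=2)[:,:,::-1])
E
```

```text
clock: 8.07
ee_pos: [0.5162, 0.0452, 0.2607]
tcp_rot: [-2.32, -2.117, 0.002]
wrist_force: [-0.6, -0.3, -3.8]
finger_gap: 0.165
gripper_force: 45.0
clock: 8.7
ee_pos: [0.5231, 0.0073, 0.2618]
tcp_rot: [-2.32, -2.119, 0.0]
wrist_force: [0.2, -0.4, -4.4]
finger_gap: 0.167
gripper_force: 45.0
t 8.7 tcp [0.5231 0.0073 0.2618] yaw 84.81 tilt 0.01 | move cm [-0.07 -0.01 13.78] turn 0 | F [ 0.2 -0.4 -4.4] gap 15.3 gf 45.0
top green_tile 0.73 [244.672 215.72 ] [0.4816 0.2039 0.061 ]
top rust_tile 0.63 [248.896 206.68 ] [0.5047 0.1956 0.061 ]
top setter 0.6 [247.488 216.4  ] [0.4819 0.1984 0.052 ]
top kiln_base 0.65 [243.712 217.32 ] [0.483  0.2113 0.03  ]
scene bell 0.96 [311.168 173.6  ] [ 0.4659 -0.0176  0.233 ]
scene bell_handle 0.77 [314.304 179.32 ] [ 0.3702 -0.0732  0.27  ]
scene batt 0.91 [314.496 236.92 ] [ 0.5112 -0.0085  0.012 ]
scene setter 0.53 [267.776 219.32 ] [0.4769 0.1253 0.052 ]
scene kiln_base 0.68 [266.816 218.8  ] [0.5098 0.1493 0.03  ]
```

View pics/c2.png

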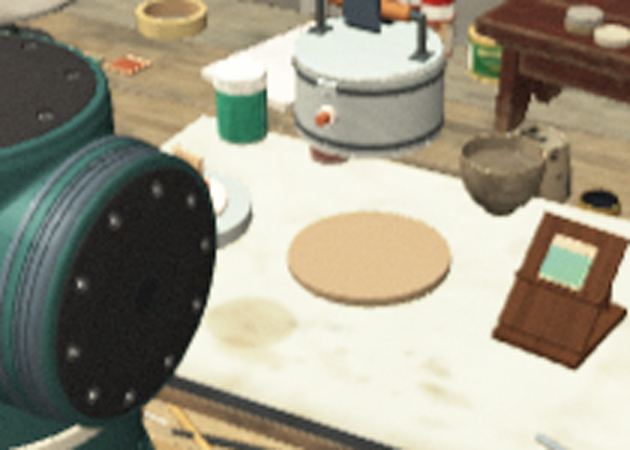

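The bell hangs level over the batt, which is centred at about crop (370,256). I'll lower it gently.

```bash
python3 -m inch '[1,-0.2,0,3,0, 1,0,0,4,0, 1,0,0,3.2,0, 1,0,0,1.5,0, 1,0,0,1,0, 1,0,0,0.5,0, 1,0,0,0.3,0, 1,0,0,0.3,0,1,0,0,0,0]'
python3 -c "
from h import *
go(.522,.006,.124)"
```

```text
clock: 10.62
ee_pos: [0.5232, 0.0049, 0.1242]
tcp_rot: [2.32, 2.118, 0.001]
wrist_force: [-0.2, -0.6, -4.0]
finger_gap: 0.165
gripper_force: 45.0
t 10.62 tcp [0.5232 0.0049 0.1242] yaw 84.79 tilt 0.03 | move cm [ 0.1  -0.13  0.02] turn 0 | F [-0.2 -0.6 -4. ] gap 15.0 gf 45.0
```

```bash
python3 -m inch '[1,0,0,0.1,0, 1,0,0,0.1,0,1,0,0,0,0]'
python3 -c "
from h import *
go(.522,.006,.124)"
```

```text
clock: 11.0
ee_pos: [0.5241, 0.0048, 0.1234]
tcp_rot: [2.319, 2.117, 0.002]
wrist_force: [-2.1, -0.4, 19.1]
finger_gap: 0.169
gripper_force: 45.0
t 11.0 tcp [0.5241 0.0048 0.1234] yaw 84.79 tilt 0.11 | move cm [ 0.1  -0.22 -0.06] turn 0 | F [-2.1 -0.4 19.1] gap 15.4 gf 45.0
```

```bash
python3 -m inch '[3,0,0,-0.1,0, 9.1,0,0,0,0, 9.1,0,0,0,0, 9.1,0,0,0,0, 9.1,0,0,0,0, 9.1,0,0,-2,0, 9.1,0,0,-5,0, 9.1,0,0,-6,0, 9.1,0,0,-5,0]'
python3 - <<'E'
from h import *
np.set_printoptions(precision=4,suppress=True)
go(.47,.2,.30)
for c in ["top","wrist"]:
    p=imaging.read_camera(c); save(p,c+"3.png")
    for n,z in {"bell":.095,"green_tile":.061,"rust_tile":.061,"setter":.052,"kiln_base":.03}.items():
        for q in search_frame(p,n)[:1]:
            uv=np.array(q["point"])*[640,400];print(c,n,round(q["score"],2),uv,atz(p,uv,z))
E
```

```text
clock: 12.12
ee_pos: [0.523, 0.0049, 0.3052]
tcp_rot: [2.32, 2.118, 0.001]
wrist_force: [1.0, 0.2, -1.1]
finger_gap: 1.0
gripper_force: 0.0
t 12.12 tcp [0.523  0.0049 0.3052] yaw 84.79 tilt 0.06 | move cm [18.95 -7.05  0.52] turn 0 | F [ 1.   0.2 -1.1] gap 91.2 gf 0.0
top green_tile 0.53 [275.072 134.2  ] [0.6958 0.1457 0.061 ]
top rust_tile 0.2 [408.704 213.   ] [ 0.5102 -0.197   0.061 ]
top setter 0.98 [246.528 218.2  ] [0.4773 0.2004 0.052 ]
top kiln_base 0.89 [245.568 219.08 ] [0.4788 0.2062 0.03  ]
wrist bell 0.67 [323.072 178.8  ] [0.5203 0.0091 0.095 ]
wrist green_tile 0.59 [271.68  16.68] [0.4773 0.199  0.061 ]
wrist rust_tile 0.85 [295.424  18.4  ] [0.5047 0.1947 0.061 ]
wrist setter 0.74 [286.592  36.88 ] [0.4911 0.1785 0.052 ]
```

View pics/wrist3.png

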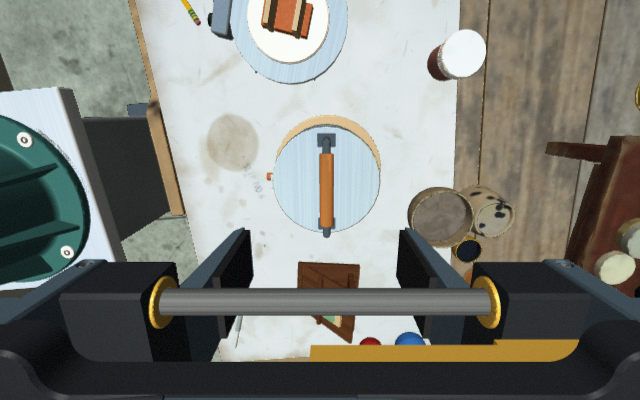

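The bell stands upright on the batt at about (326,178). The setter with the two tiles is at the top edge, near (287,15). I'll move the camera over the kiln.

```bash
python3 -m inch '[9.1,5,-1,0,0, 9.1,5,-1,0,0, 9.1,5,-1,0,0, 9.1,4,-1,0,0, 9.1,0,0,0,0]'
python3 - <<'E'
from h import *
np.set_printoptions(precision=4,suppress=True)
go(.47,.2,.30)
for c in ["wrist"]:
    p=imaging.read_camera(c); save(p,c+"4.png")
    for n,z in {"green_tile":.061,"rust_tile":.061,"setter":.052,"kiln_base":.03}.items():
        for q in outline_of(p,n)[:1]:
            uv=np.array(q["point"])*[640,400];print(c,n,round(q["score"],2),uv,atz(p,uv,z))
            cc=max(cv2.findContours(q["mask"].astype(np.uint8),0,2)[0],key=cv2.contourArea);r=cv2.minAreaRect(cc)
            print(r); print(np.array([atz(p,b,.082)[:2] for b in cv2.boxPoints(r)]).tolist())
c=p["img"][60:310,170:490];cv2.imwrite("pics/c4.png",cv2.resize(c,None,fx=2.4,fy=2.4,interpolation=2)[:,:,::-1])
E
```

```text
clock: 13.35
ee_pos: [0.4999, 0.1997, 0.3026]
tcp_rot: [-2.317, -2.121, 0.001]
wrist_force: [0.5, -0.5, -0.3]
finger_gap: 1.001
gripper_force: 0.0
t 13.35 tcp [0.4999 0.1997 0.3026] yaw 84.95 tilt 0.03 | move cm [-0.24 -2.99  0.26] turn 0 | F [ 0.5 -0.5 -0.3] gap 91.3 gf 0.0
wrist green_tile 0.59 [309.376 173.92 ] [0.4794 0.2046 0.061 ]
((307.7213134765625, 172.3377685546875), (5.3028106689453125, 36.09990310668945), 11.768289566040039)
[[0.4684487579428492, 0.18918480925176778], [0.4826866676265489, 0.23390000010458778], [0.4890555331644151, 0.23198513759813064], [0.4750320429779619, 0.18715157795876058]]
wrist rust_tile 0.72 [331.712 177.08 ] [0.5092 0.1976 0.061 ]
((331.48004150390625, 177.86000061035156), (6.945006370544434, 34.91072463989258), 15.068489074707031)
[[0.49666425833971695, 0.18084289259717895], [0.5119680986584061, 0.22379958428466373], [0.5202496371666415, 0.22077961733790857], [0.505204386831842, 0.17763892916780938]]
wrist setter 0.9 [315.52 168.2 ] [0.488 0.21  0.052]
((313.03460693359375, 161.52691650390625), (120.68318176269531, 101.65100860595703), 37.87498474121094)
[[0.38692963428135796, 0.2289752778724105], [0.4767468059691795, 0.316350760733242], [0.5865765952393472, 0.21937695625343415], [0.49909508568801114, 0.11668177802743915]]
wrist kiln_base 0.71 [318.4  165.68] [0.4915 0.2094 0.03  ]
((313.67694091796875, 161.91539001464844), (120.24464416503906, 101.82642364501953), 37.87498474121094)
[[0.3877607758430144, 0.22814318003102171], [0.4777088237162744, 0.3157677819781222], [0.5872296859445353, 0.2190862406069649], [0.49962333263455805, 0.11615297165962016]]
```

View pics/c4.png

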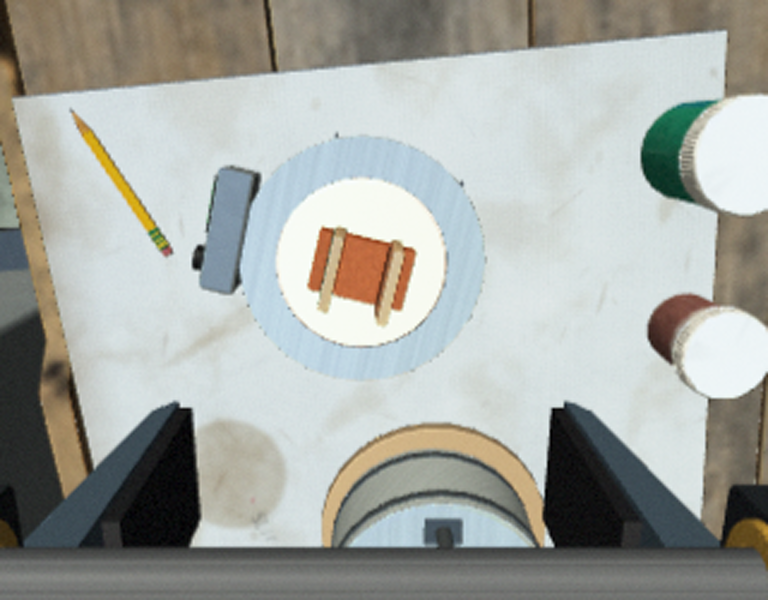

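The view shows the two tile tops, at crop (332,270) on the left and (390,282) on the right, with the slots tilted about 18° from world y. I'll turn so the camera sees the glazed faces from the robot side.

```bash
python3 -m inch '[9.1,0,-1.3,0,0, 9.1,0,0,0,-0.167, 9.1,0,0,0,-0.167, 9.1,0,0,0,-0.167, 9.1,0,0,0,-0.167, 9.1,0,0,0,-0.167, 9.1,0,0,0,-0.167, 9.1,0,0,0,-0.167, 9.1,0,0,0,-0.167,9.1,0,0,4,0,9.1,0,0,3,0,9.1,0,0,0,0]'
python3 - <<'E'
from h import *
np.set_printoptions(precision=4,suppress=True)
go(.487,.203,.25,161.5)
for c in ["wrist"]:
    p=imaging.read_camera(c); save(p,c+"5.png")
    for n,z in {"green_tile":.061,"rust_tile":.061,"setter":.052,"kiln_base":.03}.items():
        for q in search_frame(p,n)[:2]:
            uv=np.array(q["point"])*[640,400];print(c,n,round(q["score"],2),uv,atz(p,uv,z))
u,v=proj(p,[.489,.203,.06]);u=int(min(max(u,110),530));v=int(min(max(v,85),315));print(u-110,v-85)
c=p["img"][v-85:v+85,u-110:u+110];cv2.imwrite("pics/c5.png",cv2.resize(c,None,fx=3.5,fy=3.5,interpolation=2)[:,:,::-1])
E
```

```text
clock: 15.1
ee_pos: [0.4859, 0.1982, 0.2314]
tcp_rot: [-0.51, -3.097, 0.003]
wrist_force: [0.3, -0.6, -0.1]
finger_gap: 0.998
gripper_force: 0.0
t 15.1 tcp [0.4859 0.1982 0.2314] yaw 161.3 tilt 0.21 | move cm [ 0.06  0.49 -1.87] turn -0.003 | F [ 0.3 -0.6 -0.1] gap 91.0 gf 0.0
wrist green_tile 0.74 [334.72 184.6 ] [0.4823 0.21   0.061 ]
wrist rust_tile 0.96 [331.584 209.68 ] [0.5093 0.1974 0.061 ]
wrist setter 0.92 [332.992 178.   ] [0.4763 0.2102 0.052 ]
wrist kiln_base 0.93 [331.52 176.32] [0.4784 0.2082 0.03  ]
220 106
```

View pics/c5.png

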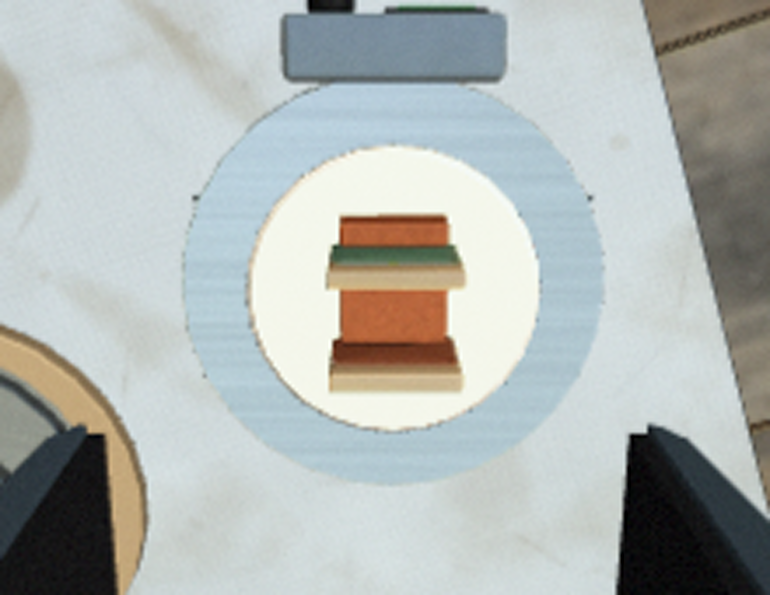

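The view shows the green glaze on the robot-side tile at crop (396,257), with its buff top edge at (396,277). The rust tile is behind it at (396,352). The edges are level, so the yaw fits.

```bash
python3 - <<'E'
from h import *
np.set_printoptions(precision=4,suppress=True)
p=imaging.read_camera("wrist")
f=lambda u,v:(220+u/3.5,106+v/3.5)
g=atz(p,f(396,277),.082);print("green top",g, "rust top",atz(p,f(396,382),.082))
print(atz(p,f(330,288),.082),atz(p,f(464,288.5),.082),"disc",atz(p,f(394,288),.03),atz(p,f(394,287),.036))
go(g[0],g[1],.069,161.3)
E
```

```text
green top [0.4812 0.2103 0.082 ] rust top [0.5133 0.1998 0.082 ]
[0.478  0.1902 0.082 ] [0.4912 0.2288 0.082 ] disc [0.4971 0.2059 0.03  ] [0.4953 0.2063 0.036 ]
t 15.4 tcp [0.488  0.1991 0.2342] yaw 161.33 tilt 0.11 | move cm [ 1.04  0.83 16.52] turn 0.0 | F [0.4 0.7 0.3] gap 90.9 gf 0.0
```

```bash
python3 -m inch '[9.1,1.0,0.8,4,0, 9.1,0,0,4,0, 9.1,0,0,3,0, 7,0,0,2,0,7,0,0,0,0,7,0,0,0,0]'
python3 - <<'E'
from h import *
np.set_printoptions(precision=4,suppress=True)
go(.4812,.2103,.069,161.5)
p=imaging.read_camera("wrist");print(proj(p,[.4812,.2103,.082]))
cv2.imwrite("pics/c6.png",p["img"][100:400,120:520][:,:,::-1])
E
```

```text
clock: 16.15
ee_pos: [0.4813, 0.21, 0.1041]
tcp_rot: [0.509, 3.099, 0.001]
wrist_force: [-0.1, -0.0, -0.1]
finger_gap: 0.773
gripper_force: 0.0
t 16.15 tcp [0.4813 0.21   0.1041] yaw 161.33 tilt 0.08 | move cm [0.02 0.03 3.51] turn -0.003 | F [-0.1 -0.  -0.1] gap 70.5 gf 0.0
[326.1266 246.2147]
```

View pics/c6.png

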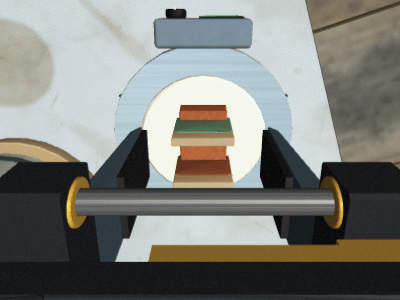

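The tile's top edge is at crop (203,142), midway between the fingers at 134 and 270.

```bash
python3 -m inch '[7,0.1,0,2,0, 7,0,0,1.5,0, 7,0,0,0,0, 5,0,0,0,0, 3,0,0,0,0, 3,0,0,0,0, 3,0,0,0,0,3,0,0,0,0]' 15
python3 -c "
from h import *
go(.4812,.2103,.069)"
```

```text
clock: 17.2
ee_pos: [0.4799, 0.2101, 0.0683]
tcp_rot: [0.509, 3.1, 0.0]
wrist_force: [-1.1, -0.2, 6.4]
finger_gap: 0.46
gripper_force: 15.0
t 17.2 tcp [0.4799 0.2101 0.0683] yaw 161.33 tilt 0.03 | move cm [-0.12  0.06 -0.07] turn 0 | F [-1.1 -0.2  6.4] gap 41.9 gf 15.0
```

```bash
python3 -m inch '[3,0,0,-0.5,0, 3,0,0,-1,0, 3,0,0,-1.5,0, 3,0,0,-1.5,0, 3,0,0,0,0, 3,0,0,0,0]' 
python3 - <<'E'
from h import *
go(.4812,.2103,.113)
p=imaging.read_camera("wrist")
cv2.imwrite("pics/c7.png",p["img"][100:400,120:520][:,:,::-1])
for n in ["green_tile","rust_tile"]:
  for q in search_frame(p,n)[:1]: print(n,q["score"],np.array(q["point"])*[640,400])
print(proj(p,[.4805,.2105,.127]))
E
```

```text
clock: 17.95
ee_pos: [0.4796, 0.21, 0.1129]
tcp_rot: [0.51, 3.1, 0.0]
wrist_force: [0.7, 0.1, -0.7]
finger_gap: 0.461
gripper_force: 15.0
t 17.95 tcp [0.4796 0.21   0.1129] yaw 161.33 tilt 0.01 | move cm [-0.15  0.08 -0.01] turn 0 | F [ 0.7  0.1 -0.7] gap 42.0 gf 15.0
green_tile 0.88 [326.976 261.52 ]
rust_tile 0.64 [322.176 281.6  ]
[327.3290434  276.02829964]
```

View pics/c7.png

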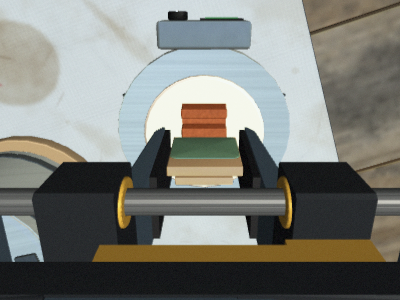

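The tile is held between the pads, with its green face at crop (205,148). The moves have no tilt, so I'll pivot the tile in the pads by pushing its back against the setter's robot-side top edge (setter x = -28.5 mm, z = 52 mm), which the fingers straddle.

```bash
python3 -m inch '[3,1,0,0,0, 3,0.95,0,0,0, 3,0,0,1.5,0, 3,0,0,1.5,0, 3,0,0,1,0, 3,0,0,0,0, 3,0,0,0,0]' 12
cat >> h.py <<'E'
def tilt(p,show=False):
    "fit tile tilt th (deg, top away from camera side) and its centre (tool x,z offset from TCP, m) to the green glaze pixels"
    from scipy.optimize import minimize
    s=bot.state();M=R.from_rotvec(s["tcp_rot"]).as_matrix();o=np.array(s["ee_pos"])
    im=cv2.cvtColor(p["img"],cv2.COLOR_RGB2HSV).astype(int)
    m=((im[:,:,0]>42)&(im[:,:,0]<95)&(im[:,:,1]>60)&(im[:,:,2]>30)).astype(np.uint8)
    u,v=proj(p,o-M[:,2]*.008).astype(int)
    roi=np.zeros_like(m);roi[max(0,v-55):v+60,u-45:u+45]=1;m*=roi
    n,l,st,_=cv2.connectedComponentsWithStats(m);k=1+np.argmax(st[1:,4]);m=(l==k).astype(np.uint8)
    def quad(q):
        th=np.radians(q[0]);ex=np.array([-np.sin(th),0,-np.cos(th)]);ez=np.array([np.cos(th),0,-np.sin(th)]) # tool frame: tile x, glaze normal
        c=np.array([q[1],q[3],q[2]])/1e3+ez*.00325
        return np.array([proj(p,o+M@(c+a*.021*ex+b*np.array([0,.021,0]))) for a,b in [(1,1),(1,-1),(-1,-1),(-1,1)]])
    def cost(q):
        r=np.zeros_like(m);cv2.fillConvexPoly(r,np.round(quad(q)*16).astype(np.int32),1,shift=4)
        return -(r&m).sum()/max(1,(r|m).sum())+1e-4*(q[1]**2+q[2]**2+q[3]**2)*.05
    best=min((minimize(cost,[t,0,0,0],method="Nelder-Mead",options=dict(initial_simplex=[[t,0,0,0],[t+12,0,0,0],[t,4,0,0],[t,0,4,0],[t,0,0,3]])) for t in range(-10,80,10)),key=lambda r:r.fun)
    print("tile px",m.sum(),"stats",st[k][:4],"tilt",best.x.round(1),"fit",round(best.fun,3))
    print("fits",[(t,round(min(cost([t,0,z,y]) for z in range(-8,9,2) for y in (-2,0,2)),2)) for t in range(0,75,10)])
E
python3 - <<'E'
from h import *
go(.4812,.2103,.0727)
p=imaging.read_camera("wrist"); tilt(p); cv2.imwrite("pics/w8.png",p["img"][:,:,::-1])
E
```

```text
clock: 18.98
ee_pos: [0.4614, 0.2163, 0.073]
tcp_rot: [0.51, 3.1, 0.0]
wrist_force: [-0.3, -0.9, 0.1]
finger_gap: 0.46
gripper_force: 12.0
t 18.98 tcp [0.4614 0.2163 0.073 ] yaw 161.33 tilt 0.0 | move cm [-2.07  0.07  0.03] turn 0 | F [-0.3 -0.9  0.1] gap 41.9 gf 12.0
tile px 1210 stats [290 238  70  20] tilt [147.4   0.   -0.    0. ] fit 0.0
fits [(0, np.float64(5225706536461629.0)), (10, np.float64(4451434380721417.0)), (20, np.float64(3916506172762112.5)), (30, np.float64(3497013094542094.5)), (40, np.float64(3268960495075234.5)), (50, np.float64(3088354942861133.5)), (60, np.float64(3065261560935452.0)), (70, np.float64(3063734275653470.5))]h.py:41: RuntimeWarning: overflow encountered in scalar negative
  return -(r&m).sum()/max(1,(r|m).sum())+1e-4*(q[1]**2+q[2]**2+q[3]**2)*.05
h.py:40: RuntimeWarning: invalid value encountered in cast
  r=np.zeros_like(m);cv2.fillConvexPoly(r,np.round(quad(q)*16).astype(np.int32),1,shift=4)
```

Unsigned overflow; I'll fix the cost and push the first half.

```bash
sed -i 's/return -(r&m).sum()\/max(1,(r|m).sum())/return -float((r\&m).sum())\/max(1.,float((r|m).sum()))/' h.py
python3 - <<'E'
from h import *
p=imaging.read_camera("wrist"); tilt(p)
E
python3 -m inch '[3,-0.2,0,0,0, 3,-0.2,0,0,0, 3,-0.2,0,0,0, 3,-0.2,0,0,0, 3,-0.2,0,0,0, 3,-0.2,0,0.04,0, 3,-0.2,0,0.05,0, 3,-0.15,0,0.04,0, 3,0,0,0,0]'
python3 - <<'E'
from h import *
go(.4812,.2103,.0727)
p=imaging.read_camera("wrist"); tilt(p); cv2.imwrite("pics/w9.png",p["img"][:,:,::-1])
E
```

```text
tile px 1188 stats [290 238  70  20] tilt [-8.4 -3.6 22.2 -1.1] fit -0.897
fits [(0, -0.52), (10, -0.39), (20, -0.33), (30, -0.28), (40, -0.25), (50, -0.24), (60, -0.24), (70, -0.24)]
clock: 20.2
ee_pos: [0.4756, 0.2113, 0.0716]
tcp_rot: [-0.51, -3.099, 0.0]
wrist_force: [-3.7, 2.7, 2.7]
finger_gap: 0.461
gripper_force: 12.0
t 20.2 tcp [0.4756 0.2113 0.0716] yaw 161.32 tilt 0.05 | move cm [-0.56  0.08 -0.11] turn 0 | F [-3.7  2.7  2.7] gap 42.1 gf 12.0
tile px 2111 stats [290 223  70  33] tilt [ 5.5  4.3 19.8 -0.9] fit -0.941
fits [(0, -0.36), (10, -0.4), (20, -0.43), (30, -0.43), (40, -0.43), (50, -0.42), (60, -0.42), (70, -0.42)]
```

```bash
python3 - <<'E'
from h import *
s=bot.state();M=R.from_rotvec(s["tcp_rot"]).as_matrix();o=np.array(s["ee_pos"])
p=imaging.read_camera("wrist"); print(M.T@(np.array(p["xyz"])-o),M.T@rotm(p)[:,2])
for th in range(0,60,10):
    t=np.radians(th);ex=np.array([-np.sin(t),0,-np.cos(t)]);ez=np.array([np.cos(t),0,-np.sin(t)]);P=np.array([0,0,-.0013])
    f=lambda a,b:proj(p,o+M@(P+ex*a+ez*b)).round(1)
    print(th,"glaze top",f(.012,.00325),"glaze bottom",f(-.030,.00325),"back top",f(.012,-.00325))
im=cv2.cvtColor(p["img"],cv2.COLOR_RGB2HSV)
for v in range(210,275,3): print(v,im[v,324],end=" ")
im=cv2.cvtColor(cv2.imread("pics/w8.png"),cv2.COLOR_BGR2HSV);print()
for v in range(225,275,3): print(v,im[v,324],end=" ")
E
```

```text
[ 0.08482292 -0.00066821 -0.1592689 ] [-0.29665745 -0.00131255  0.95498306]
0 glaze top [325.9 268.8] glaze bottom [325.7 237.9] back top [325.9 279.4]
10 glaze top [325.9 272.7] glaze bottom [325.7 231.4] back top [325.8 281.9]
20 glaze top [325.9 276.2] glaze bottom [325.7 225.6] back top [325.8 283.8]
30 glaze top [325.9 279.3] glaze bottom [325.8 220.6] back top [325.8 285. ]
40 glaze top [325.8 281.8] glaze bottom [325.8 216.6] back top [325.8 285.5]
50 glaze top [325.8 283.7] glaze bottom [325.8 213.7] back top [325.8 285.3]
210 [ 35  12 245] 213 [ 35  11 246] 216 [ 35  12 245] 219 [ 35  14 245] 222 [ 21  79 165] 225 [ 59  59 117] 228 [ 60  64 120] 231 [ 62  60 123] 234 [ 60  61 130] 237 [ 61  65 130] 240 [ 59  64 131] 243 [ 62  66 135] 246 [ 62  71 140] 249 [ 63  67 140] 252 [ 65  70 146] 255 [ 66  74 152] 258 [ 17 108 187] 261 [ 18 112 186] 264 [ 19 110 188] 267 [ 19 107 189] 270 [ 19  76 194] 273 [ 19 100 188] 
225 [ 35  12 246] 228 [ 35  12 247] 231 [ 35  11 247] 234 [ 35  11 246] 237 [ 46  41 160] 240 [63 63 81] 243 [59 68 86] 246 [63 67 91] 249 [ 61  64 100] 252 [ 59  66 101] 255 [ 63  67 114] 258 [ 69  55 149] 261 [ 16 119 142] 264 [ 17 120 144] 267 [ 19  79 196] 270 [ 19  74 197] 273 [ 20  77 195]
```

```bash
cat >> h.py <<'E'
def tilt2(p,rows):
    "rows: (glaze bottom row, glaze boundary row, column range) -> tilt, shift tool x (mm) for several tool z shifts"
    from scipy.optimize import fsolve
    s=bot.state();M=R.from_rotvec(s["tcp_rot"]).as_matrix();o=np.array(s["ee_pos"])
    for dz in (-2,0,2):
        def f(q):
            t=np.radians(q[0]);ex=np.array([-np.sin(t),0,-np.cos(t)]);ez=np.array([np.cos(t),0,-np.sin(t)]);P=np.array([q[1]/1e3,0,-.0013+dz/1e3])
            return [proj(p,o+M@(P+ex*a+ez*.00325))[1]-r for a,r in zip((-.030,GA),rows)]
        print("dz",dz,"tilt,shift",fsolve(f,[20,0]).round(1))
GA=-.0005
def grow(p):
    im=cv2.cvtColor(p["img"],cv2.COLOR_RGB2HSV)[:,300:350].astype(int)
    g=(((im[:,:,0]>42)&(im[:,:,0]<95)&(im[:,:,1]>45)&(im[:,:,2]>30)).mean(1)>.5)
    v=np.where(g[180:300])[0]+180; return v.min()-.5,v.max()+.5
E
python3 - <<'E'
from h import *
q=cv2.imread("pics/w8.png")[:,:,::-1]
p=imaging.read_camera("wrist")
for r in (grow({"img":q}),grow(p)): print(r); tilt2(p,r)
E
```

```text
(np.float64(237.5), np.float64(258.5))
dz -2 tilt,shift [0.7 0.8]
dz 0 tilt,shift [ 1.  -0.2]
dz 2 tilt,shift [ 1.4 -1.2]
(np.float64(222.5), np.float64(256.5))
dz -2 tilt,shift [20.5  2.7]
dz 0 tilt,shift [21.2  1.7]
dz 2 tilt,shift [21.8  0.8]
```

```bash
python3 -m inch '[3,-0.2,0,0.06,0, 3,-0.2,0,0.08,0, 3,-0.2,0,0.09,0, 3,-0.2,0,0.11,0, 3,0,0,0,0]'
python3 - <<'E'
from h import *
go(.4812,.2103,.0727)
p=imaging.read_camera("wrist"); save(p,"w10.png"); r=grow(p);print(r);tilt2(p,r)
E
```

```text
clock: 20.98
ee_pos: [0.4835, 0.2087, 0.0682]
tcp_rot: [-0.51, -3.1, 0.0]
wrist_force: [-2.7, 1.8, 3.5]
finger_gap: 0.458
gripper_force: 12.0
t 20.98 tcp [0.4835 0.2087 0.0682] yaw 161.33 tilt 0.01 | move cm [ 0.27  0.08 -0.45] turn 0 | F [-2.7  1.8  3.5] gap 41.8 gf 12.0
(np.float64(212.5), np.float64(255.5))
dz -2 tilt,shift [37.1  4.1]
dz 0 tilt,shift [38.2  3.1]
dz 2 tilt,shift [39.3  2.2]
```

```bash
python3 -m inch '[3,-0.2,0,0.1,0, 3,-0.17,0,0.12,0, 3,0,0,0,0]'
python3 - <<'E'
from h import *
go(.4812,.2103,.0727)
p=imaging.read_camera("wrist"); save(p,"w11.png"); r=grow(p);print(r);tilt2(p,r)
E
```

```text
clock: 21.4
ee_pos: [0.4871, 0.2075, 0.0659]
tcp_rot: [0.51, 3.1, -0.0]
wrist_force: [-2.9, 1.9, 2.3]
finger_gap: 0.457
gripper_force: 12.0
t 21.4 tcp [0.4871 0.2075 0.0659] yaw 161.33 tilt 0.01 | move cm [ 0.65  0.08 -0.68] turn 0 | F [-2.9  1.9  2.3] gap 41.7 gf 12.0
(np.float64(208.5), np.float64(254.5))
dz -2 tilt,shift [43.9  5.1]
dz 0 tilt,shift [45.3  4.2]
dz 2 tilt,shift [46.8  3.3]
```

```bash
python3 -m inch '[3,0,0,-0.5,0, 3,0,0,-1.5,0, 3,0,0,-3,0, 3,0,0,-4,0, 3,0,0,-4,0, 3,0,0,-4,0, 3,0,0,-1,-0.117, 3,0,0,0,0]' 15
python3 - <<'E'
from h import *
np.set_printoptions(precision=4,suppress=True)
p=imaging.read_camera("wrist"); r=grow(p);print(r);tilt2(p,r)
t=imaging.read_camera("top");s=imaging.read_camera("scene")
L={}
for n in ["rust_tile","bell","bell_handle","master_tile","master_mid"]:
    for c,q in (("top",t),("scene",s)):
        for d in search_frame(q,n)[:1]:
            uv=np.array(d["point"])*[640,400];L[n,c]=(q,uv);print(n,c,round(d["score"],2),uv,atz(q,uv,{"rust_tile":.061,"bell":.095,"bell_handle":.132}.get(n,.068)))
for n in ["master_tile","master_mid"]:
    if (n,"top") in L and (n,"scene") in L: print(n,tri([L[n,"top"],L[n,"scene"]]))
go(.52,-.199,.20,168)
E
```

```text
clock: 22.45
ee_pos: [0.4874, 0.2077, 0.2478]
tcp_rot: [0.328, 3.122, 0.002]
wrist_force: [-0.3, 0.3, -0.5]
finger_gap: 0.459
gripper_force: 15.0
(np.float64(208.5), np.float64(254.5))
dz -2 tilt,shift [44.6  4.3]
dz 0 tilt,shift [46.   3.4]
dz 2 tilt,shift [47.5  2.5]
bell top 0.74 [330.368 201.6  ] [ 0.5209 -0.0038  0.095 ]
bell scene 0.89 [311.296 220.8  ] [ 0.4627 -0.0214  0.095 ]
bell_handle top 0.75 [326.72 206.32] [0.5013 0.004  0.132 ]
bell_handle scene 0.81 [311.872 218.   ] [ 0.4201 -0.0439  0.132 ]
master_tile top 0.75 [266.688 221.4  ] [0.4693 0.1481 0.068 ]
master_tile scene 0.63 [378.176 237.92 ] [ 0.5062 -0.1989  0.068 ]
master_mid top 0.67 [412.672 213.92 ] [ 0.507  -0.2056  0.068 ]
master_mid scene 0.62 [379.072 236.28 ] [ 0.515  -0.1983  0.068 ]
master_tile [ 0.5097 -0.0189  0.0533]
master_mid [ 0.5047 -0.2029  0.0755]
t 23.1 tcp [0.4869 0.2076 0.2459] yaw 168.03 tilt 0.01 | move cm [-11.67 -39.08   4.6 ] turn 0.0 | F [-0.5 -0.4 -0.7] gap 41.7 gf 15.0
```

```bash
python3 -m inch '[3,-0.6,-2,0,0, 3,-1.2,-4,0,0, 3,-1.2,-4,0,0, 3,-1.2,-4,0,0, 3,-1.2,-4,0,0, 3,-1.2,-4,0,0, 3,-1.2,-4,0,0, 3,-1.2,-4,0,0, 3,-1.2,-4,0,0, 3,-0.9,-3,0,0, 3,-0.6,-2,0,0, 3,0,0,0,0]'
python3 - <<'E'
from h import *
np.set_printoptions(precision=4,suppress=True)
go(.52,-.199,.155,168)
p=imaging.read_camera("wrist"); save(p,"w12.png"); r=grow(p);print(r)
for n in ["master_tile","master_mid","stand","green_tile"]:
    for d in outline_of(p,n)[:2]:
        uv=np.array(d["point"])*[640,400];print(n,round(d["score"],2),uv,atz(p,uv,.068),d["mask"].sum())
        rr=cv2.minAreaRect(max(cv2.findContours(d["mask"].astype(np.uint8),0,2)[0],key=cv2.contourArea));print(rr)
im=cv2.cvtColor(p["img"],cv2.COLOR_RGB2HSV).astype(int)
m=((im[:,:,0]>42)&(im[:,:,0]<95)&(im[:,:,1]>45)&(im[:,:,2]>30)).astype(np.uint8)
for c in sorted(cv2.findContours(m,0,2)[0],key=cv2.contourArea)[-5:]: print("green",cv2.contourArea(c),cv2.minAreaRect(c))
E
```

```text
clock: 24.6
ee_pos: [0.5206, -0.199, 0.246]
tcp_rot: [-0.329, -3.124, -0.0]
wrist_force: [-0.2, 0.9, -0.7]
finger_gap: 0.459
gripper_force: 15.0
t 24.6 tcp [ 0.5206 -0.199   0.246 ] yaw 167.96 tilt 0.0 | move cm [ 0.06 -0.02  9.1 ] turn -0.001 | F [-0.2  0.9 -0.7] gap 41.8 gf 15.0
(np.float64(179.5), np.float64(288.5))
master_tile 0.77 [324.224 183.88 ] [ 0.5145 -0.199   0.068 ] 1184
((324.5, 182.5), (33.0, 37.0), 90.0)
master_tile 0.44 [328.896 324.12 ] [ 0.7039 -0.2328  0.068 ] 1039
((327.5, 330.0), (28.0, 37.0), 90.0)
master_mid 0.97 [327.488 184.2  ] [ 0.5157 -0.1954  0.068 ] 1234
((323.6217041015625, 182.3252410888672), (33.0599479675293, 38.18191146850586), 86.18592071533203)
stand 0.93 [325.312 168.   ] [ 0.4968 -0.1939  0.068 ] 5601
((324.36968994140625, 170.2432861328125), (85.54324340820312, 77.10804748535156), 88.4306411743164)
stand 0.61 [637.376 235.4  ] [0.6555 0.1584 0.068 ] 46
((637.5, 235.5), (15.0, 3.0), 90.0)
green_tile 0.67 [327.872 241.32 ] [ 0.5857 -0.2095  0.068 ] 5081
((324.5, 241.0), (70.0, 77.0), 90.0)
green_tile 0.42 [615.872  98.6  ] [0.4881 0.1216 0.068 ] 5988
((609.5, 89.5), (129.0, 59.0), 90.0)
green 60.0 ((577.5, 260.5), (9.0, 9.0), 90.0)
green 201.0 ((327.0, 283.5), (9.0, 30.0), 90.0)
green 338.5 ((327.0, 323.5), (17.0, 36.0), 90.0)
green 706.5 ((323.243408203125, 177.6504669189453), (21.818233489990234, 35.65418243408203), 86.18592071533203)
green 3088.5 ((324.5, 231.5), (45.0, 71.0), 90.0)
```

```bash
python3 -m inch '[3,0,0,2,0, 3,0,0,3,0, 3,0,0,2.5,0, 3,0,0,1,0, 3,0,0,0,0, 3,0,0,0,0]'
python3 - <<'E'
from h import *
np.set_printoptions(precision=4,suppress=True)
go(.52,-.199,.155,168)
M=R.from_rotvec(bot.state()["tcp_rot"]).as_matrix();mid=bot.state()["ee_pos"]+M@[.010,0,.005]
m=np.array([.513,-.199,.068]);ux=np.array([np.cos(np.radians(-12)),np.sin(np.radians(-12)),0]);X=(ux+[0,0,1])/2**.5
print("dist",np.linalg.norm(mid-m),"x",(mid-m)@X,mid)
p=imaging.read_camera("wrist")
im=cv2.cvtColor(p["img"],cv2.COLOR_RGB2HSV).astype(int)
mk=((im[:,:,0]>42)&(im[:,:,0]<95)&(im[:,:,1]>45)&(im[:,:,2]>30)).astype(np.uint8)
for c in sorted(cv2.findContours(mk,0,2)[0],key=cv2.contourArea)[-3:]: print("green",cv2.contourArea(c),cv2.boundingRect(c))
tilt2(p,(208.5,254.5))
t=imaging.read_camera("top")
for n,z in {"bell":.095,"rust_tile":.061}.items():
    for d in search_frame(t,n)[:1]: print(n,d["score"],atz(t,np.array(d["point"])*[640,400],z))
E
```

```text
clock: 25.6
ee_pos: [0.5211, -0.1983, 0.162]
tcp_rot: [0.327, 3.123, -0.001]
wrist_force: [0.1, 0.9, 0.0]
finger_gap: 0.459
gripper_force: 15.0
t 25.6 tcp [ 0.5211 -0.1983  0.162 ] yaw 168.05 tilt 0.08 | move cm [ 0.1  -0.09  0.7 ] turn 0.001 | F [0.1 0.9 0. ] gap 41.8 gf 15.0
dist 0.08906139412939815 x 0.06139098020503981 [ 0.5113 -0.1963  0.157 ]
green 1029.0 (300, 181, 47, 26)
green 1064.5 (306, 315, 43, 30)
green 3090.5 (289, 209, 72, 46)
dz -2 tilt,shift [44.   5.2]
dz 0 tilt,shift [45.3  4.3]
dz 2 tilt,shift [46.8  3.4]
bell 0.72 [0.5241 0.0011 0.095 ]
rust_tile 0.7 [0.6936 0.2522 0.061 ]
```

```bash
python3 -c "
from cell import bot
print(bot.job_done())"
```

```text
the job is handed in; nothing more can be done
None
```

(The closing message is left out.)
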